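Return the seed sample containers to their own holders

ROBOT

A 7-joint arm with a two-finger parallel gripper is mounted at the origin on the work surface. World frame = base frame: x ahead of the robot, y to its left, z up, the work surface at z = 0. Lengths are in mm, angles in rad, forces in N, time in s.
With the tool pointing down it reaches from about 400 to 875 mm from the base axis. Payload 19.3 kg.
Tool frame: the origin (TCP) lies at the very end of the fingers, on their centre line; the grasp point (between the pads) lies 19 mm behind it (grip_point_offset is the z of the grasp point in the tool frame, in mm); z points along the fingers, y is the line along which they close (so a half turn about z gives the same grasp; the last joint's range is limited). The gripper opens to 85 mm and grips with 20 to 120 N. Pads are 22 mm wide; open, the fingers measure 114 mm over their backs; the gripper's body (76 mm by 85 mm) begins 54 mm behind the grasp point. The pads swing forward as they close: fully open they stand 13 mm farther back than shut.
Start: joints at [-1.395, 0.521, -0.036, 1.599, 0.021, 1.021, -0.113], TCP at [152.102, 606.201, 231.291] pointing down, gripper open.
Joint ranges: [-2.91, 2.91], [-0.3, 2.13], [-1.5, 1.42], [0.17, 2.43], [-1.26, 4.41], [0.16, 1.93], [-2.52, 2.52]. Speed limits (rad/s): [1.89, 1.89, 2.39, 2.39, 3.01, 3.01, 3.01].

INTERFACE

Orientations are given as a 3x3 rotation matrix whose columns are the frame's x, y, z axes.
In Python, from workcell import movep, movel, goto_joints, open_gripper, clamp, wait, inverse_kinematics, read_state, camera, PlanningError, finish_job, grip_point_offset gives the robot as it stands. Calls block until the motion is done:
- movep(position, orientation): joint-space move of the TCP to a pose.
- movel(position, frame=None, max_speed=150, guard=None): straight line of the TCP; frame=None keeps the orientation; max_speed is the mean speed in mm/s. With guard (N) it stops when the force on the tool has changed by that much, and returns True; else False.
- goto_joints(angles): joint-space move.
- open_gripper() and clamp(): open the fingers fully, or close them until they stop; the grip force is fixed at half the most.
- wait(seconds).
- inverse_kinematics(position, orientation): joint angles nearest the present ones, or None.
- read_state(): the state.
- camera(name): name is "side" or "top" or "wrist"; returns a dict with "image" (420x560x3 uint8, blue, green, red), "range_z" (420x560 float32, mm along the optical axis (not along the pixel's ray), 0 where there is no reading), "fx", "fy", "cx", "cy" (pixels), "cam_to_world" (4x4, takes a point from camera to world coordinates). Camera axes: x right, y up, looking along -z (the intrinsics and any distortion apply to the point x, -y, -z); pixel columns grow to the right and rows downward; lengths in mm; the calibration is good to about 2 mm. A picture is of the moment at which its call begins.
A pose or a line that the arm cannot do raises PlanningError and nothing moves.
- finish_job(): hands the job in; it is judged then, once.
The state is a dict: "time": time; "qpos": joint angles; "qvel": joint speeds; "joint_efforts": joint torques, N m; "eef_pos": TCP position; "tool_rot": TCP orientation; "ft_force": force on the tool from outside, world axes, zero at the start; "torque": the same for the moment, N m; "finger_gap": finger opening in mm; "gripper_force": force on a finger pad.
Only numpy, scipy, OpenCV 4.12 (cv2) and the standard library are available. Lean on these libraries where they do the work, as an engineer would, in place of code of your own. Each camera call takes 0.05 s, during which the arm holds its last target. There are 200 camera calls.

TASK

Put the four seed sample containers away, each standing upright and flat in the orange holder that matches its outline in shape and size: large round jar, small round jar, square tin and oblong box. Turn the oblong box so that its paper label is on the same side as its tray's paper tag. Set each one down in its holder rather than dropping it, and leave the metal scoop where it lies.

Things in the scene. Friction and masses are not known exactly. Their poses are not given: they have to be found in the camera images.
- big_jar: Large round white plastic sample jar with a steel lid, standing loose: body 64 mm diameter and 60 mm high, lid 60 mm diameter, 74 mm high in all, 0.18 to 0.35 kg. Origin: centre of its underside; z up; its yaw does not matter. Belongs in big_dish.
- small_jar: Small round amber glass sample jar with a black cap, standing loose: body 42 mm diameter and 52 mm high, cap 38 mm diameter, 64 mm high in all, about 0.1 kg. Origin: centre of its underside; z up; yaw does not matter. Belongs in small_dish.
- tin: Square aluminium sample tin, standing loose: 56 x 56 mm, 60 mm high, straight sides, 0.13 to 0.25 kg. Origin: centre of its underside; x and y square to its sides, z up; it may stand in its tray any of the four ways round. Belongs in square_tray.
- long_box: Oblong pale wooden sample box, closed, loose: 40 mm along its x, 100 along its y, 58 high, 0.11 to 0.23 kg. White paper label on ONE long side (its -x side), folded 13 mm over onto the top. Origin: centre of underside, z up. Belongs in long_tray, label towards the tray's tag: its x then points as the tray's x. Starts turned up to 1.6 rad either way.
- label (a point): Point on the long_box at the middle of the top edge of its labelled long side: 20 mm along -x and 58 mm up from the box's origin. Axes as the box's.
- big_dish: Larger round shallow orange dish: inside diameter 80 mm, outside 90 mm. Floor 4 mm thick, rim 5 mm thick, 14 mm high overall; 8 mm clearance all round its container. Origin: centre of underside, on the bench, z up. Small white paper tag on its -x side. Fixed to the bench, turned differently each time (up to 0.3 rad from tag towards the robot).
- small_dish: Smaller round shallow orange dish: inside diameter 58 mm, outside 68 mm. Floor 4 mm thick, rim 5 mm thick, 14 mm high overall; 8 mm clearance all round its container. Origin: centre of underside, on the bench, z up. Small white paper tag on its -x side. Fixed to the bench, turned differently each time (up to 0.3 rad from tag towards the robot).
- square_tray: Square shallow orange tray: inside 72 x 72 mm, outside 82 x 82 mm, sides along its x and y. Floor 4 mm thick, rim 5 mm thick, 14 mm high overall; 8 mm clearance all round its container. Origin: centre of underside, on the bench, z up. Small white paper tag on its -x side. Fixed to the bench, turned differently each time (up to 0.3 rad from tag towards the robot).
- long_tray: Oblong shallow orange tray: inside 56 mm along its x and 116 mm along its y, outside 66 x 126 mm. Floor 4 mm thick, rim 5 mm thick, 14 mm high overall; 8 mm clearance all round its container. Origin: centre of underside, on the bench, z up. White paper tag mid-way along its -x side: the box's label goes there. Fixed; turned up to 0.3 rad from tag towards the robot.
- scoop: Bystander: loose metal seed scoop lying on the bench to the robot's left of the work, pan 85 x 56 mm along its +x, 85 mm round handle along its -x, 29 mm high. Origin: under the joint of pan and handle. Leave it where it lies.
Mind the look-alikes: they are no part of the job. What is shaped like the small_jar but pink or turquoise is not meant.

How it is judged (in metres and radians):
At the end, for the whole second after the job is handed in: Each container rests on its own holder's floor: centres within 14 mm, underside 1 to 8 mm above the holder's underside, tilt under 0.08 rad, speed under 0.02 m/s; the middle of the box's label edge is over 9 mm to the tag side of the long tray's centre (horizontal distance between big_jar and big_dish below 0.014 m and z of big_jar in the frame of big_dish between 0.001 and 0.008 m and angle between each of big_jar, small_jar, tin, long_box's own z axis and vertical below 0.08 rad and linear speed of each of big_jar, small_jar, tin, long_box below 0.02 m/s and horizontal distance between small_jar and small_dish below 0.014 m and z of small_jar in the frame of small_dish between 0.001 and 0.008 m and horizontal distance between tin and square_tray below 0.014 m and z of tin in the frame of square_tray between 0.001 and 0.008 m and horizontal distance between long_box and long_tray below 0.014 m and z of long_box in the frame of long_tray between 0.001 and 0.008 m and x of label in the frame of long_tray below -0.009 m); the robot touches nothing.
It fails at once if a container is let go over its holder with its underside more than 30 mm above the holder's floor (dropped) ((horizontal distance between big_jar and big_dish below 0.04 m and z of big_jar in the frame of big_dish above 0.034 m and contact force between the fingers and big_jar below 0.01 N) or (horizontal distance between small_jar and small_dish below 0.04 m and z of small_jar in the frame of small_dish above 0.034 m and contact force between the fingers and small_jar below 0.01 N) or (horizontal distance between tin and square_tray below 0.04 m and z of tin in the frame of square_tray above 0.034 m and contact force between the fingers and tin below 0.01 N) or (horizontal distance between long_box and long_tray below 0.04 m and z of long_box in the frame of long_tray above 0.034 m and contact force between the fingers and long_box below 0.01 N)).
It fails at once if the scoop is moved more than 30 mm (distance of scoop from where it was at the start of the episode above 0.03 m).
It also fails if it takes over 102 s, if anything falls off the work surface, if the arm or the gripper's body presses on something with over 40 N, if the wrist force passes 120 N, or if a joint passes its speed limit or range.

## Working session

There is one attempt and no reset: what is moved stays moved. The work goes in short steps, each a Python script; the robot and the scene stay as the last script left them, time stands still between calls to the robot, and variables do not carry over. Pictures are saved under pics/ and viewed, at most 14 in all, crops included, and the job is handed in when it is done.

```bash
ls; mkdir -p pics; python3 - <<'E'
from workcell import *
import cv2,numpy as np,pickle
for n in ("top","side"):
    c=camera(n); pickle.dump(c,open(f"pics/{n}0.pkl","wb")); cv2.imwrite(f"pics/{n}0.png",c["image"])
    print(n,c["fx"],c["fy"],c["cx"],c["cy"],[k for k in c]); print(np.round(c["cam_to_world"],3)); print((c["range_z"]>0).mean())
s=read_state();print(s["time"],s["finger_gap"],np.round(s["tool_rot"],2),grip_point_offset)
E
```

```text
pics
top 495.3811869544381 495.3811869544381 278.9916691470459 208.38861447314548 ['image', 'range_z', 'fx', 'fy', 'cx', 'cy', 'cam_to_world']
[[ 2.700000e-02  9.800000e-01 -1.960000e-01  2.983650e+02]
 [-1.000000e+00  2.300000e-02 -2.200000e-02  9.034600e+01]
 [-1.700000e-02  1.970000e-01  9.800000e-01  1.033674e+03]
 [ 0.000000e+00  0.000000e+00  0.000000e+00  1.000000e+00]]
0.9961777210884354
side 389.3622530653041 389.3622530653041 276.4134261006095 208.44315061749364 ['image', 'range_z', 'fx', 'fy', 'cx', 'cy', 'cam_to_world']
[[ 9.76000e-01  9.10000e-02 -2.00000e-01  2.99606e+02]
 [-2.19000e-01  4.97000e-01 -8.40000e-01 -7.81364e+02]
 [ 2.30000e-02  8.63000e-01  5.04000e-01  5.96292e+02]
 [ 0.00000e+00  0.00000e+00  0.00000e+00  1.00000e+00]]
0.9960671768707483
0.1 85.15459351311688 [[-0.97  0.24 -0.  ]
 [ 0.24  0.97 -0.  ]
 [-0.   -0.   -1.  ]] -18.700000000000003
```

View pics/top0.png

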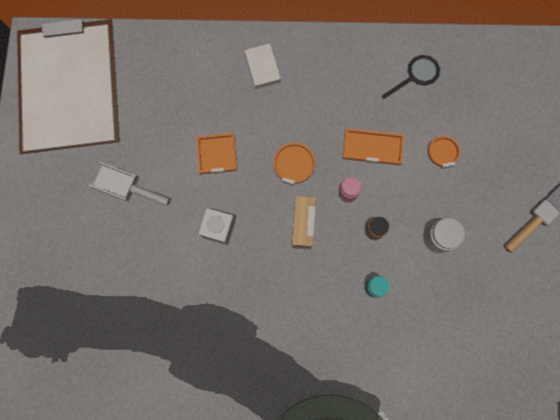

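View pics/side0.png

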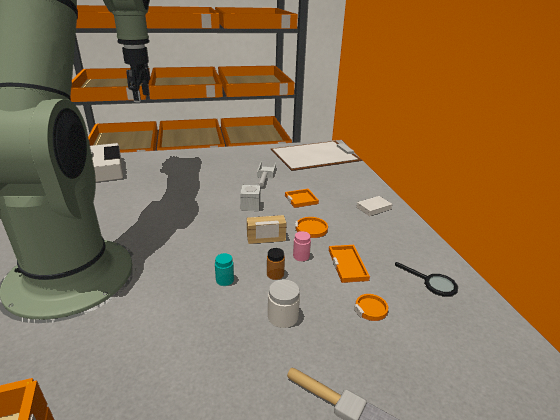

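Candidates in the top view:
- Amber/black jar (378,227) is the small_jar. Pink (350,188) and turquoise (378,287) are decoys.
- White jar with steel lid (447,235) is the big_jar.
- Tin (216,225). The pale pad at (262,65) is no container.
- Box (304,221), with its label on the right (-y) side.
- Holders: square (217,154), big dish (294,164), long (373,147), small dish (444,152). All tags face the robot.

```bash
cat > helpers.py <<'E'
import numpy as np, cv2
def ray(c,uv,z):
    uv=np.atleast_2d(uv).astype(float); M=c["cam_to_world"]
    d=np.c_[(uv[:,0]-c["cx"])/c["fx"],-(uv[:,1]-c["cy"])/c["fy"],-np.ones(len(uv))]@M[:3,:3].T
    o=M[:3,3]; return o+d*((z-o[2])/d[:,2])[:,None]
def cloud(c):
    h,w=c["range_z"].shape; u,v=np.meshgrid(np.arange(w),np.arange(h)); r=c["range_z"]
    P=np.stack([(u-c["cx"])/c["fx"]*r,-(v-c["cy"])/c["fy"]*r,-r],-1)
    return P@c["cam_to_world"][:3,:3].T+c["cam_to_world"][:3,3]
def rect(xy):
    (x,y),s,a=cv2.minAreaRect(xy.astype(np.float32)); return np.round([x,y,*s,a],1)
E
python3 - <<'E'
from helpers import *
import pickle
c=pickle.load(open("pics/top0.pkl","rb")); P=cloud(c); Z=P[...,2]
print("bench z",np.median(Z[180:260,100:480]))
H={"tin":(216,225,60),"box":(304,221,58),"small":(378,227,64),"pink":(350,188,64),"teal":(378,287,64),"big":(447,235,74)}
for n,(u,v,h) in H.items():
    m=np.zeros(Z.shape,np.uint8); m[v-35:v+35,u-28:u+28]=1; m&=((abs(Z-h)<9)).astype(np.uint8)
    k,l,st,ce=cv2.connectedComponentsWithStats(m); i=1+np.argmax(st[1:,4]); q=np.argwhere(l==i)[:,::-1]
    X=ray(c,q,h); p=P[l==i]; print(n,len(q),"z",np.round(np.median(p[:,2]),1),"ray rect",rect(X[:,:2]),"mean",X.mean(0).round(1)[:2], "circ",cv2.minEnclosingCircle(X[:,:2].astype(np.float32)))
hsv=cv2.cvtColor(c["image"],cv2.COLOR_BGR2HSV)
org=cv2.inRange(hsv,(5,180,120),(16,255,255))
for n,(u,v) in {"square":(217,154),"bigd":(294,164),"long":(373,147),"smalld":(444,152)}.items():
    w=np.zeros_like(org); w[v-30:v+30,u-35:u+35]=org[v-30:v+30,u-35:u+35] if n=="long" else 0
    if n!="long": w[v-28:v+28,u-25:u+25]=org[v-28:v+28,u-25:u+25]
    q=np.argwhere(w)[:,::-1]; X=ray(c,q,14)[:,:2]
    p=P[w>0]; 
    t=((hsv[...,1]<80)&(hsv[...,2]>150)&(Z<25)).astype(np.uint8); b=np.zeros_like(t); b[v:v+30,u-28:u+28]=t[v:v+30,u-28:u+28]
    k,l,st,ce=cv2.connectedComponentsWithStats(b); i=1+np.argmax(st[1:,4]); 
    print(n,"z",np.percentile(p[:,2],[20,50,97]).round(1),rect(X),"circ",np.round(np.array(cv2.minEnclosingCircle(X.astype(np.float32))[0]),1),cv2.minEnclosingCircle(X.astype(np.float32))[1],"tag",st[i,4],ray(c,ce[i],12).round(1)[0,:2])
b=(hsv[...,1]<60)&(hsv[...,2]>150)&(abs(Z-58)<8); b[:, :285]=0;b[:,330:]=0;b[:185]=0;b[260:]=0
q=np.argwhere(b)[:,::-1];print("label",len(q),ray(c,q,58).mean(0).round(1),rect(ray(c,q,58)[:,:2]))
s=pickle.load(open("pics/side0.pkl","rb"));Q=cloud(s)
for n,(u,v) in {"small":(276,251),"big":(284,288),"tin":(250,188),"box":(266,219)}.items(): print("side",n,Q[v,u].round(1))
cv2.imwrite("pics/crop.png",cv2.resize(c["image"][125:300,190:480],None,fx=2.7,fy=2.7,interpolation=cv2.INTER_CUBIC))
E
```

```text
bench z 0.6974934886022766
tin 793 z 60.4 ray rect [457.2 238.7  57.2  56.4  75.1] mean [457.1 239. ] circ ((457.7008972167969, 238.9121856689453), 38.38608169555664)
box 1001 z 58.3 ray rect [469.9  63.2  40.4 101.2  86.7] mean [469.7  63.3] circ ((469.5943603515625, 63.058616638183594), 53.50405502319336)
small 297 z 63.8 ray rect [461.7 -84.8  35.9  40.   45.7] mean [462.1 -85.5] circ ((461.70654296875, -84.82259368896484), 20.204511642456055)
pink 278 z 64.1 ray rect [ 5.417e+02 -2.970e+01  3.740e+01  3.610e+01  1.000e-01] mean [540.9 -30.5] circ ((541.1721801757812, -30.181970596313477), 19.34860610961914)
teal 316 z 64.2 ray rect [344.8 -83.8  37.2  37.3  45.4] mean [344.5 -84.1] circ ((344.91973876953125, -83.49540710449219), 19.857065200805664)
big 766 z 73.9 ray rect [ 449.3 -218.    58.1   61.5   27.4] mean [ 449.2 -217.9] circ ((449.69512939453125, -217.587890625), 31.01740264892578)
square z [ 4.  12.8 14.4] [619.6 274.4  59.1  48.1  53.8] circ [619.6 274.4] 38.098175048828125 tag 34 [585.3 247.7]
bigd z [3.4 4.4 7.9] [598.7  88.2  46.   62.9  27.8] circ [605.3  90.3] 34.250091552734375 tag 35 [564.7  95.7]
long z [ 3.1  4.9 14.6] [644.4 -84.  115.7  62.2  84.7] circ [643.8 -84.4] 60.814308166503906 tag 30 [615.6 -83.7]
smalld z [ 3.5  4.6 15.7] [ 640.1 -235.9   54.9   49.1   10.1] circ [ 638.3 -238.4] 30.102115631103516 tag 33 [ 608.6 -246.2]
label 193 [470.4  49.5  58. ] [470.9  49.6  43.5  54.9  55.4]
side small [468.1 -81.9  63.3]
side big [ 453.8 -217.4   73.6]
side tin [460.2 237.6  63.3]
side box [474.7  67.8  57.1]
```

View pics/crop.png

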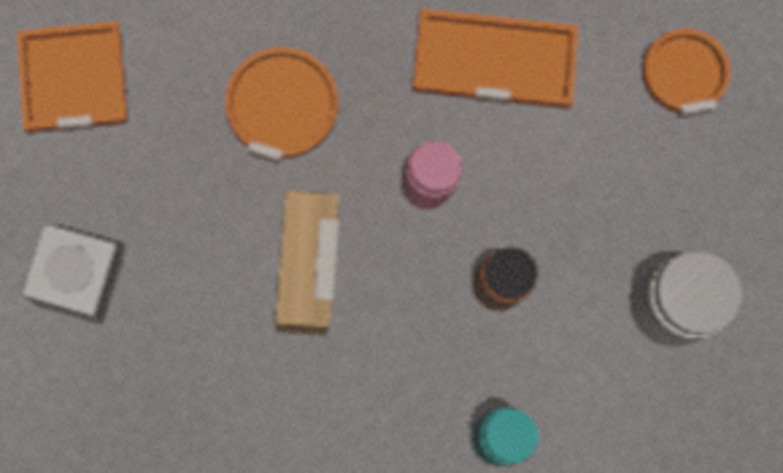

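The crop confirms the choices: amber jar with black cap at crop (508,275), box label on its right side, steel-lid jar at (695,292). The container fits match the known sizes, but the tray mask was too tight, so I'll redo the holders.

```bash
python3 - <<'E'
from helpers import *
import pickle
c=pickle.load(open("pics/top0.pkl","rb")); s=pickle.load(open("pics/side0.pkl","rb"))
def holders(c,seeds,lab):
    hsv=cv2.cvtColor(c["image"],cv2.COLOR_BGR2HSV); Z=cloud(c)[...,2]
    org=cv2.inRange(hsv,(2,120,50),(22,255,255))
    k,l,st,ce=cv2.connectedComponentsWithStats(org)
    wh=((hsv[...,1]<60)&(hsv[...,2]>150)&(Z<25)).astype(np.uint8)
    for n,(u,v) in seeds.items():
        m=(l==l[v,u]).astype(np.uint8); near=cv2.dilate(m,np.ones((3,3)))
        k2,l2,st2,ce2=cv2.connectedComponentsWithStats(wh)
        t=[i for i in set(l2[near>0]) if i and st2[i,4]<80]; 
        for i in t: m|=(l2==i).astype(np.uint8)
        X=ray(c,np.argwhere(m)[:,::-1],14)[:,:2].astype(np.float32)
        cc,r=cv2.minEnclosingCircle(X)
        print(lab,n,m.sum(),rect(X),"circ",np.round(cc,1),round(r,1),"tag",[ray(c,ce2[i],12).round(1)[0,:2] for i in t])
holders(c,{"square":(217,154),"bigd":(294,164),"long":(373,147),"smalld":(444,152)},"top")
holders(s,{"square":(301,198),"bigd":(312,227),"long":(349,264),"smalld":(372,307)},"side")
E
```

```text
top square 1381 [621.5 251.4  83.7  81.7   6.9] circ [622.4 251.5] 56.3 tag [array([585. , 246.9])]
top bigd 1305 [603.6  83.5  86.7  85.7   1.2] circ [603.8  84.2] 44.9 tag [array([564.6,  96.1])]
top long 1745 [644.1 -85.7 125.7  68.1  84.8] circ [643.9 -85.5] 69.5 tag [array([615.5, -84. ])]
top smalld 749 [ 637.1 -235.7   64.8   66.6    1.2] circ [ 636.2 -237.1] 34.7 tag [array([ 608.2, -245.9])]
side square 452 [622.8 241.6  92.1 105.6   7.3] circ [621.2 243.2] 67.2 tag [array([586.8, 251.4])]
side bigd 509 [604.6  74.6 104.   84.8  71. ] circ [604.5  75. ] 52.8 tag []
side long 1057 [644.7 -92.7 142.4  71.1  84.3] circ [645.1 -92.1] 78.3 tag [array([617.8, -79.5])]
side smalld 657 [ 639.9 -244.    75.1   66.    78.8] circ [ 637.5 -243.2] 39.7 tag []
```

```bash
cat > pp.py <<'E'
from workcell import *
from helpers import *
def R(deg):
    a=np.radians(deg); return np.array([[-np.sin(a),np.cos(a),0],[np.cos(a),np.sin(a),0],[0,0,-1.]])
def choose(p,q,ap,aq):
    "half-turn alternative of a grasp with the smallest last-joint angle at both ends"
    best=None
    for k in (0,180,-180):
        j=[inverse_kinematics([*x,150],R(a+k)) for x,a in ((p,ap),(q,aq))]
        if all(v is not None for v in j):
            m=max(abs(v[6]) for v in j)
            if best is None or m<best[0]: best=(m,k)
    print("choose",best); return best[1]
def carry(pos,rot):
    try: movel(pos,rot,max_speed=250)
    except PlanningError as e: print("movep:",e); movep(pos,rot)
def pick(p,a,zt=18,width=None):
    carry([*p,150],R(a)); movel([*p,zt],max_speed=120); clamp()
    g=read_state()["finger_gap"]; print("gap",round(g,1),"expected",width)
    assert abs(g-width)<4; movel([*p,150],max_speed=150)
    print("lifted gap",round(read_state()["finger_gap"],1))
def place(q,a,zt=18):
    carry([*q,150],R(a)); movel([*q,zt+14],max_speed=120)
    hit=movel([*q,zt+2],max_speed=25,guard=8)
    print("set down",hit,read_state()["eef_pos"].round(1) if hasattr(read_state()["eef_pos"],"round") else read_state()["eef_pos"])
    open_gripper(); movel([*q,150],max_speed=180); print("t",round(read_state()["time"],1))
def job(p,q,ap,aq,width):
    k=choose(p,q,ap,aq); pick(p,ap+k,width=width); place(q,aq+k)
E
python3 - <<'E'
from pp import *
job((457.3,238.9),(621.7,251.4),75.1,96.9,56)
c=camera("top"); cv2.imwrite("pics/t1.png",cv2.resize(c["image"][120:260,180:340],None,fx=4,fy=4))
E
```

```text
choose (np.float64(1.2226067718363796), 0)
gap 55.4 expected 56
lifted gap 55.1
set down True [621.8 251.3  22.6]
t 8.5
```

View pics/t1.png

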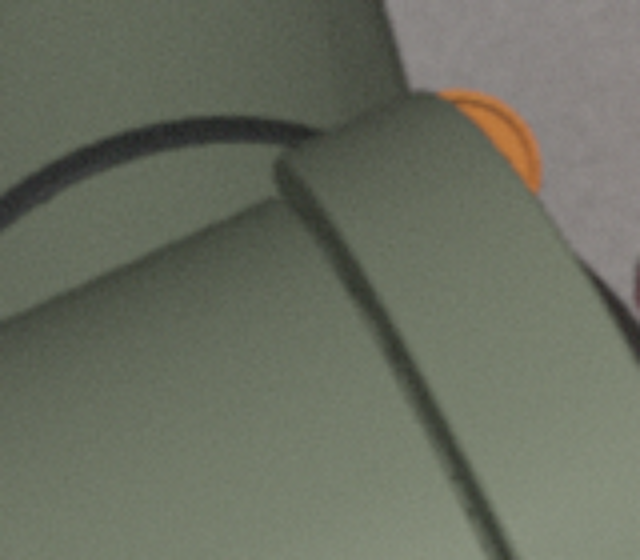

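The arm hides the tray here, but contact came at z=22.6, which is the floor height expected. On to the box, then a look.

```bash
python3 - <<'E'
from pp import *
job((469.9,63.2),(644.1,-85.6),86.7,-5.2,40)
carry([450,-218,170],R(90))
c=camera("top"); cv2.imwrite("pics/t2.png",c["image"])
c=camera("side"); cv2.imwrite("pics/s2.png",c["image"])
E
```

```text
choose (np.float64(1.2393586733879953), 0)
gap 39.5 expected 40
lifted gap 40.1
set down True [644.3 -85.5  22.2]
t 17.1
```

View pics/t2.png

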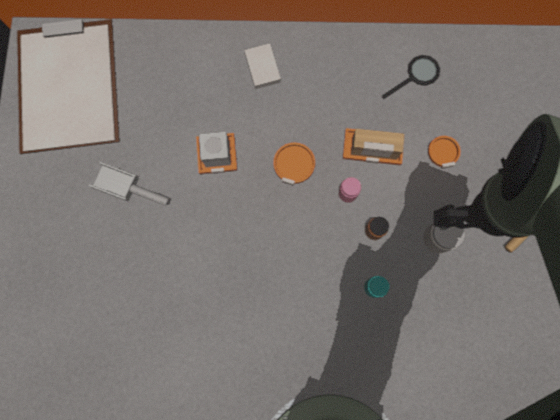

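The tin (214,147) and box (380,140) stand in their trays, with the box label on the tag side (bottom). The scoop is untouched. Next the two jars.

```bash
python3 - <<'E'
from pp import *
job((449.5,-217.8),(603.7,84.0),90,90,64)
job((461.9,-85.1),(636.7,-236.5),90,90,42)
movep([152,606,231],R(76)); 
import pickle
c=camera("top"); cv2.imwrite("pics/t3.png",c["image"]); pickle.dump(c,open("pics/top3.pkl","wb"))
s=camera("side"); cv2.imwrite("pics/s3.png",s["image"])
P=cloud(c);Z=P[...,2]; lo=dict(tin=(621.7,251.4,64,8),box=(644.1,-85.6,62,8),big=(603.7,84,78,8),small=(636.7,-236.5,68,8))
for n,(x,y,h,d) in lo.items():
    m=((abs(Z-h)<d)&(np.hypot(P[...,0]-x,P[...,1]-y)<75)); X=ray(c,np.argwhere(m)[:,::-1],h)[:,:2]
    p=P[m]; A=np.linalg.lstsq(np.c_[p[:,:2]-[x,y],np.ones(len(p))],p[:,2],rcond=None)[0]
    print(n,m.sum(),rect(X),"offset",np.round(rect(X)[:2]-[x,y],1),"z",np.median(p[:,2]).round(1),"slope",A[:2].round(3))
print(read_state()["time"])
E
```

```text
choose (np.float64(0.9406732570460821), -180)
movep: the arm cannot follow that straight line within its joint ranges
gap 63.2 expected 64
lifted gap 63.2
set down True [603.8  84.2  22.7]
t 27.9
choose (np.float64(0.5785415706516258), -180)
gap 40.7 expected 42
lifted gap 40.9
set down True [ 636.9 -236.4   22.5]
t 35.7
tin 737 [620.2 251.1  58.3  56.6   6.6] offset [-1.5 -0.3] z 64.2 slope [0.017 0.009]
box 977 [639.1 -87.4 100.4  43.7  84.9] offset [-5.  -1.8] z 61.9 slope [ 0.02  -0.006]
big 677 [602.1  84.3  58.7  56.4   1.2] offset [-1.6  0.3] z 77.9 slope [ 0.014 -0.001]
small 278 [ 636.4 -234.4   37.1   39.5   55. ] offset [-0.3  2.1] z 67.8 slope [ 0.021 -0.04 ]
39.2
```

View pics/t3.png

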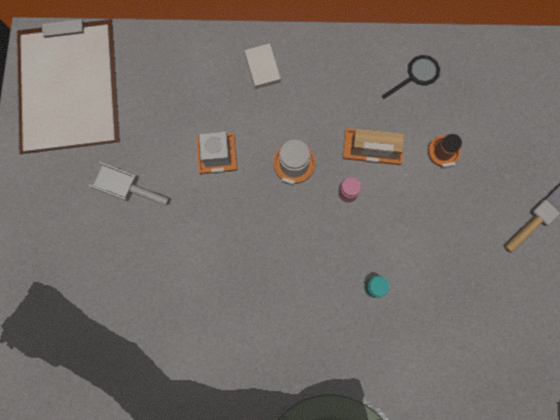

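View pics/s3.png

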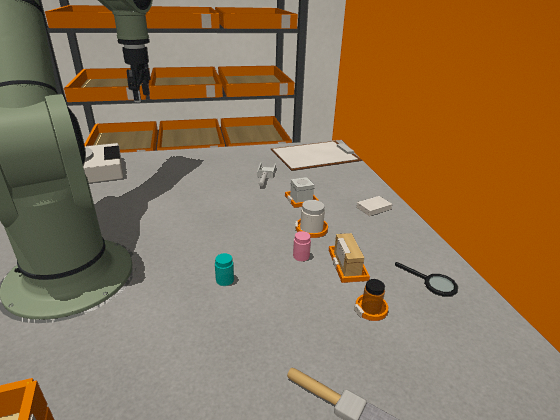

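All four containers stand in their matching holders. The offsets are 5 mm or less, the tops are about 4 mm above the containers' own heights (the floor thickness), and the label faces the tag. The box's -5 mm is partly its visible front face widening the fit. Handing in.

```bash
python3 -c "
from workcell import *
print(finish_job())"
```

```text
the job is handed in; nothing more can be done
None
```

I put all four containers in their matching holders, with the box's label on the tag side and the scoop left where it lay, and handed the job in at about 39 s; the hand-in call returned no verdict.

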